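# Flip open the key cabinet and press its release button

### The job

Push the key cabinet's flap up and over with the fingertips, without forcing it, until it leans back past upright and stays open by itself. Then press the round release button inside the cabinet all the way in, let it come back out, and move clear. Only push, grasp nothing, and leave the jar, hammer, tray and coaster where they are.

Things in the scene. Friction and masses are not known exactly. Their poses are not given: they have to be found in the camera images.
- cabinet: Dark grey metal key cabinet fixed on the bench on its back: a box 140 (x) by 220 (y) by 90 mm high, walls 5 mm, open-topped but for the flap. Inside, a grey key panel lies 42 mm above the bench: hooks and flat keys along the far side, the release button nearer the front. Origin: centre of the underside; x runs from the front (robot side, lip) to the back (hinge), y left. Turned up to 0.3 rad.
- flap (a joint): Flap angle: 0 = shut (level, as at the start), 1.57 = upright, 1.95 = leaning back on its stop. The hinge is free, without spring: the flap (0.15 to 0.27 kg) falls shut below about 1.57 and falls on to the stop above it. It opens about the cabinet's +y axis.
- flap_hinge (a point): Middle of the hinge line, on the flap's underside, at the top of the cabinet's back edge: 70 mm behind its origin, 90 mm above the bench; the line runs along the cabinet's y. The flap is a plate 4 mm thick, 220 mm wide, reaching 148 mm from the hinge to its free edge (8 mm past the front wall). Axes turn with the flap: -x from hinge to free edge, z out of its outer face.
- flap_lip (a point): Middle of the outer edge of the finger lip: a strip 140 mm wide, 34 mm long, 4 mm thick on the flap's free edge, bent up 15 degrees from it. Shut, this edge lies 181 mm in front of the hinge, 41 mm in front of the front wall, 101 mm above the bench: a fingertip goes below it, in front of the wall, and pushes up, then over in an arc. A purely level push on the shut lip only jams.
- release (a joint): Travel of the release button: 0 = out, 0.006 m = fully in; a spring pushes it back (4 N at full travel).
- release_top (a point): Centre of the top face of the release button: a plain metal round button 22 mm across in a black housing, on the key panel under the flap, pressed straight down. Hidden until the flap is open; it lies 20 to 40 mm in front of the cabinet's middle and up to 70 mm left or right of it.
- jar: White plastic wall anchor jar, 60 mm across, 85 mm high, standing left of the cabinet; origin at the centre of its underside. Leave it.
- hammer: Small aluminium hammer, 220 mm long, lying on the bench left of the jar; leave it.
- tray: Red plastic tray of steel nails, 150 by 110 by 30 mm, right of the cabinet; origin at the centre of its underside. Leave it.
- coaster: White ceramic coaster, 96 mm across, 8 mm thick, in front and to the right of the cabinet; origin at the centre of its underside. Leave it.

How it is judged:
By the outcome, as a careful person would: the job done as asked, in the order asked, and still so for the second after the job is handed in, with the robot touching nothing.
It also fails if it takes over 53 s, if anything falls off the work surface, if the arm or the gripper's body presses on something with over 40 N, if the wrist force passes 120 N, or if a joint passes its speed limit or range.

### The arm

A 6-joint arm with a two-finger parallel gripper is mounted at the origin on the work surface. World frame = base frame: x ahead of the robot, y to its left, z up, the work surface at z = 0. Lengths are in m, angles in degrees, forces in N, time in s.
With the tool pointing down it reaches from about 0.325 to 0.85 m from the base axis. Payload 15.5 kg.
Tool frame: the origin (TCP) lies at the very end of the fingers, on their centre line; the grasp point (between the pads) lies arm.grip_depth behind it (arm.grip_depth is the distance from the TCP to the grasp point, in m); z points along the fingers, y is the direction in which the jaws open and shut (so a half turn about z gives the same grasp; the last joint's range is limited). The gripper opens to 91 mm and grips with 3 to 60 N. Pads are 32 mm wide; open, the fingers measure 118 mm over their backs; the gripper's body (76 mm by 178 mm) begins 60 mm behind the grasp point.
Start: joints at [63.742, 28.281, 77.091, -0, 74.628, -5.472], TCP at [0.222, 0.584, 0.214] pointing down, gripper open.
Joint ranges: [-166.48, 166.48], [-47.26, 123.95], [12.59, 153.08], [-70.14, 250.14], [6.76, 159.57], [-176.63, 176.63]. Speed limits (degrees/s): [108.29, 108.29, 147.25, 172.46, 172.46, 172.46].

### API

Orientations are given as a 3x3 rotation matrix whose columns are the frame's x, y, z axes.
In Python, from rig import arm gives the robot as it stands. Calls block until the motion is done:
- arm.move_to(position, orientation): joint-space move of the TCP to a pose.
- arm.move_l(position, orientation=None, feed=0.15): straight line of the TCP; orientation=None keeps the orientation; feed is the mean speed in m/s.
- arm.move_joints(angles): joint-space move.
- arm.grip(opening): finger opening in m; the grip force is fixed at half the most; returns when the fingers have stopped.
- arm.sleep(seconds).
- arm.solve_ik(position, orientation): joint angles nearest the present ones, or None.
- arm.snapshot(name): name is "scene" or "top" or "wrist"; returns the picture (400x640x3 uint8, red, green, blue); there is no depth.
- arm.get_calibration(name): a dict with "intrinsics" (3x3 intrinsics, pixels), "cam_to_world" (4x4, takes a point from camera to world coordinates). Camera axes: x right, y down, z forward; pixel columns grow to the right and rows downward; lengths in m; the calibration is good to about 2 mm. A picture is of the moment at which its call begins: read the wrist's pose just before it. get_calibration takes no time and is no camera call; for the wrist camera it gives the pose at the moment of the call.
A pose or a line that the arm cannot do raises arm.Unreachable and nothing moves.
- arm.sign_off(): hands the job in, once; it reports no verdict.
Readings, each from a call of its own:
- arm.current_t(): time.
- arm.current_joint_positions(): joint angles.
- arm.current_dq(): joint speeds.
- arm.current_tau(): joint torques, N m.
- arm.current_ee_pos(): TCP position.
- arm.current_tool_rot(): TCP orientation.
- arm.current_force(): force on the tool from outside, world axes, zero at the start.
- arm.current_torque(): the same for the moment, N m.
- arm.current_width(): finger opening in m.
Only numpy, scipy, OpenCV 4.12 (cv2) and the standard library are available. Lean on these libraries where they do the work, as an engineer would, in place of code of your own. Each camera call takes 0.05 s, during which the arm holds its last target.

## Working session

There is one attempt and no reset: what is moved stays moved. The work goes in short steps, each a Python script; the robot and the scene stay as the last script left them, time stands still between calls to the robot, and variables do not carry over. Pictures are saved under pics/ and viewed, and the job is handed in when it is done.

```bash
mkdir -p pics; ls; python3 - <<'E'
from rig import arm
import cv2,numpy as np
np.set_printoptions(precision=4,suppress=True)
for n in ["scene","top"]:
    im=arm.snapshot(n); cv2.imwrite(f"pics/{n}0.png",im[:,:,::-1])
    c=arm.get_calibration(n); print(n,c["intrinsics"],c["cam_to_world"])
print(arm.current_t(),arm.grip_depth)
E
```

```text
pics
scene [[392.2467   0.     323.3941]
 [  0.     392.2467 202.0857]
 [  0.       0.       1.    ]] [[-0.7241  0.4652 -0.5092  1.1092]
 [ 0.6894  0.4674 -0.5534  0.711 ]
 [-0.0194 -0.7518 -0.6592  0.7879]
 [ 0.      0.      0.      1.    ]]
top [[380.4553   0.     317.5231]
 [  0.     380.4553 198.9956]
 [  0.       0.       1.    ]] [[ 0.0229 -0.9978  0.0627  0.5077]
 [-0.9997 -0.0224  0.0087  0.0969]
 [-0.0072 -0.0629 -0.998   1.1242]
 [ 0.      0.      0.      1.    ]]
0.1 0.0188
```

View pics/scene0.png

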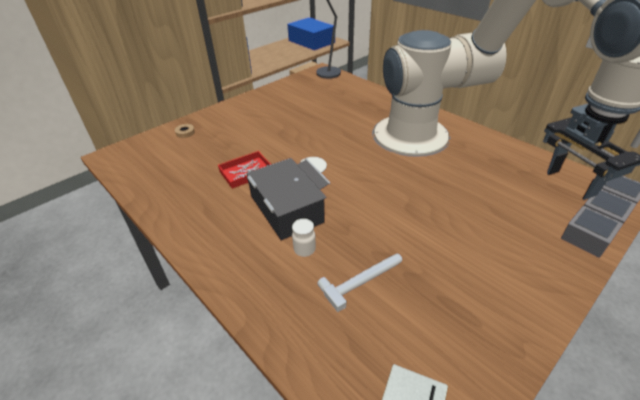

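View pics/top0.png

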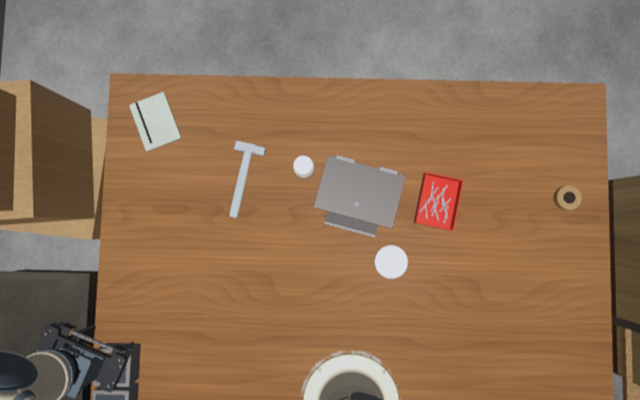

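The top view shows the flap around (360,190), its lip from about (325,222) to (377,236), the jar at (303,166), coaster at (391,262) and tray at (438,201). Next I'll measure the corners.

```bash
cat > h.py <<'E'
import numpy as np,cv2
np.set_printoptions(precision=4,suppress=True)
def ray(c,uv):
    K=c["intrinsics"];T=c["cam_to_world"]
    d=T[:3,:3]@np.linalg.solve(K,[uv[0],uv[1],1.]); return T[:3,3],d
def onz(c,uv,z):
    o,d=ray(c,uv); return o+d*(z-o[2])/d[2]
def proj(c,p):
    K=c["intrinsics"];T=c["cam_to_world"]
    q=K@(T[:3,:3].T@(np.asarray(p)-T[:3,3])); return q[:2]/q[2]
E
python3 - <<'E'
from rig import arm
from h import *
im=cv2.imread("pics/top0.png"); c=arm.get_calibration("top")
hsv=cv2.cvtColor(im,cv2.COLOR_BGR2HSV)
m=((hsv[:,:,1]<50)&(hsv[:,:,2]<150)).astype(np.uint8)
m[:140]=0;m[245:]=0;m[:,:290]=0;m[:,412:]=0
m2=cv2.morphologyEx(m,cv2.MORPH_OPEN,np.ones((9,9)))
n,l,s,ce=cv2.connectedComponentsWithStats(m2);print(s,ce)
cv2.imwrite("pics/crop.png",cv2.resize(np.hstack([im[140:250,290:415],cv2.cvtColor(m[140:250,290:415]*255,cv2.COLOR_GRAY2BGR)]),None,fx=3.2,fy=3.2,interpolation=cv2.INTER_NEAREST))
for nm,uv,z in [("jar",(303.5,166),.085),("coaster",(391.5,262),.008),("tray",(438,201),.03)]: print(nm,onz(c,uv,z))
E
```

```text
[[     0      0    640    400 252659]
 [   322    157     81     55   2781]
 [   328    213     48     20    560]] [[318.9467 199.6261]
 [363.2905 183.4441]
 [351.6893 222.3339]]
jar [0.6631 0.1466 0.085 ]
coaster [ 0.3993 -0.1125  0.008 ]
tray [ 0.5784 -0.24    0.03  ]
```

View pics/crop.png

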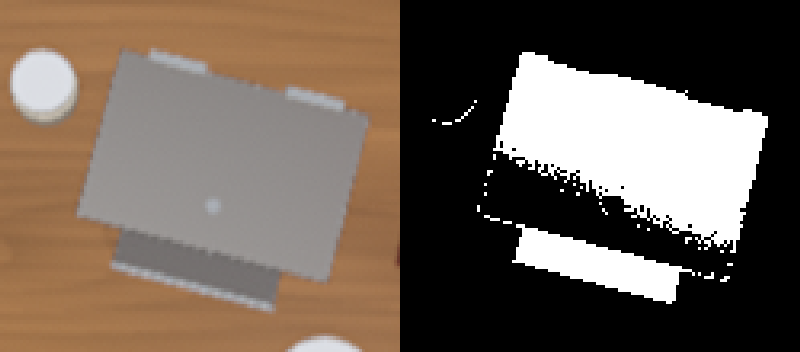

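The crop shows the flap clearly, with the light outer lip edge along its front. I'll fit a rectangle with a saturation-only mask.

```bash
python3 - <<'E'
from rig import arm
from h import *
im=cv2.imread("pics/top0.png"); c=arm.get_calibration("top")
hsv=cv2.cvtColor(im,cv2.COLOR_BGR2HSV)
m=((hsv[:,:,1]<60)).astype(np.uint8)
m[:140]=0;m[240:]=0;m[:,:314]=0;m[:,412:]=0
# world-map contour at z=.094
cs,_=cv2.findContours(m,cv2.RETR_EXTERNAL,cv2.CHAIN_APPROX_NONE)
k=max(cs,key=cv2.contourArea)
print(cv2.contourArea(k))
crop=[(121,51),(368,116),(327,281),(79,214)]
P=[onz(c,(290+a/3.2-.5,140+b/3.2-.5),.094) for a,b in crop]
for p in P: print(p)
P=np.array(P)
print("w",np.linalg.norm(P[0]-P[1]),np.linalg.norm(P[3]-P[2]),"l",np.linalg.norm(P[0]-P[3]),np.linalg.norm(P[1]-P[2]))
y=(P[0]-P[1])+(P[3]-P[2]); print("yaw from y",np.degrees(np.arctan2(-y[0],y[1])))
x=(P[0]-P[3])+(P[1]-P[2]); print("yaw from x",np.degrees(np.arctan2(x[1],x[0])))
# line fits on contour
q=np.array([onz(c,(u,v),.094)[:2] for u,v in k[:,0]])
ctr=P.mean(0)[:2]
for it in range(3):
    yaw=np.arctan2(-y[0],y[1]) if it==0 else yaw
    X=np.array([np.cos(yaw),np.sin(yaw)]);Y=np.array([-X[1],X[0]])
    a=(q-ctr)@X;b=(q-ctr)@Y
    L=(b>.09)&(abs(a)<.06);R=(b<-.09)&(abs(a)<.06)
    F=(a<-.06)&(a>-.085)&(abs(b)>.078)&(abs(b)<.105);B=(a>.06)&((abs(b)<.02)|(b>.095)&(b<.105)|(b<-.095)&(b>-.105)|(abs(b)<.105))
    yaw+= -np.mean([np.polyfit(a[L],b[L],1)[0],np.polyfit(a[R],b[R],1)[0]])*-1
    print(np.degrees(yaw),"L",np.median(b[L]),"R",np.median(b[R]),"F",np.median(a[F]),F.sum(),"B",np.percentile(a[B],[10,50,90]))
lip=[(110,265),(273,309)]
Q=np.array([onz(c,(290+u/3.2-.5,140+v/3.2-.5),.101) for u,v in lip]);print("lip",Q,Q.mean(0),np.linalg.norm(Q[0]-Q[1]))
print("center-based ctr",ctr,X)
for nm in ["left"]:
    mid=(P[2]+P[3])/2; print("front mid",mid, "back mid",(P[0]+P[1])/2)
E
```

```text
5020.0
[0.6923 0.0818 0.094 ]
[ 0.6411 -0.1292  0.094 ]
[ 0.5004 -0.0959  0.094 ]
[0.5522 0.1144 0.094 ]
w 0.21712425707755237 0.21657872333795972 l 0.14380959562562864 0.1445263992224655
yaw from y -13.736505867867882
yaw from x -13.210639855534822
-13.764470201752314 L 0.10870380965117153 R -0.10802507991072924 F -0.0728189596329749 19 B [0.0718 0.0749 0.0799]
-13.764482885327599 L 0.10869520286160979 R -0.10804095649802849 F -0.07281913711232682 19 B [0.0718 0.0749 0.0799]
-13.764482891081384 L 0.1086951989520174 R -0.10804096369321535 F -0.07281915788848367 19 B [0.0718 0.0749 0.0799]
lip [[ 0.5097  0.0873  0.101 ]
 [ 0.4761 -0.0498  0.101 ]] [0.4929 0.0188 0.101 ] 0.14109760736818192
center-based ctr [ 0.5965 -0.0072] [ 0.9713 -0.2379]
front mid [0.5263 0.0092 0.094 ] back mid [ 0.6667 -0.0237  0.094 ]
```

```bash
cat >> h.py <<'E'
yaw=np.radians(-13.6)
X=np.array([np.cos(yaw),np.sin(yaw),0]);Y=np.array([-X[1],X[0],0]);Z=np.array([0,0,1.])
H=np.array([.5965,-.0072,.09])+.074*X; H[2]=.09
def R(th,s=1):
    d=np.cos(th)*X-np.sin(th)*Z; y=s*Y
    return np.column_stack([np.cross(y,d),y,d])
def tcp_from_corner(u,z,th,b=0):  # upper front corner at hinge-relative u, absolute z
    n=np.sin(th)*X+np.cos(th)*Z
    return H*[1,1,0]+u*X+b*Y+z*Z-.016*n
def arc(a,r=.1552):
    return -r*np.cos(a),.09+r*np.sin(a)
E
python3 - <<'E'
from rig import arm
from h import *
print(H, arm.current_tool_rot())
for th in (20,30,40):
  for s in (1,-1):
    t=np.radians(th)
    for a in (-12,-3,45,90,105):
      p=tcp_from_corner(*arc(np.radians(a)),t); print(th,s,a,p,arm.solve_ik(p,R(t,s)))
    p=tcp_from_corner(-.25,.076,t);print("pre",p,arm.solve_ik(p,R(t,s)))
E
```

```text
[ 0.6684 -0.0246  0.09  ] [[-0.9349  0.3549 -0.0005]
 [ 0.3549  0.9349 -0.0009]
 [ 0.0001 -0.001  -1.    ]]
20 1 -12 [0.5156 0.0124 0.0427] [  8.8137  90.2802 149.6801 206.1131 125.5071 113.921 ]
20 1 -3 [0.5125 0.0131 0.0668] [  9.157   89.0818 152.5786 207.0334 126.8934 115.1956]
20 1 45 [0.5564 0.0025 0.1847] [  5.0205  48.9713 145.4196 197.5702  83.6866  94.5794]
20 1 90 [ 0.6631 -0.0233  0.2302] [ -0.8393  33.7594 127.9747 195.2159  52.2631  84.9779]
20 1 105 [ 0.7021 -0.0328  0.2249] [ -2.1816  34.9248 122.832  194.428   48.2994  84.2395]
pre [0.4201 0.0355 0.061 ] None
20 -1 -12 [0.5156 0.0124 0.0427] [  8.8137  90.2802 149.6801 206.1131 125.5071 -66.079 ]
20 -1 -3 [0.5125 0.0131 0.0668] [  9.157   89.0818 152.5786 207.0334 126.8934 -64.8044]
20 -1 45 [0.5564 0.0025 0.1847] [  5.0205  48.9713 145.4196 197.5702  83.6866 -85.4206]
20 -1 90 [ 0.6631 -0.0233  0.2302] [ -0.8393  33.7594 127.9747 195.2159  52.2631 -95.0221]
20 -1 105 [ 0.7021 -0.0328  0.2249] [ -2.1816  34.9248 122.832  194.428   48.2994 -95.7605]
pre [0.4201 0.0355 0.061 ] None
30 1 -12 [0.5131 0.013  0.0439] [  6.
[... 1202 characters left out ...]
0.6584 -0.0222  0.2329] [ -2.6499  20.3549 115.0504 239.9246   9.6804  37.5221]
40 1 105 [ 0.6975 -0.0316  0.2277] [ -3.6608  23.2227 110.4459 247.0287   8.2568  29.6131]
pre [0.4154 0.0366 0.0637] None
40 -1 -12 [0.5109 0.0135 0.0455] [  3.9844  55.259  143.8711 194.4121  68.409  -83.8877]
40 -1 -3 [0.5078 0.0143 0.0696] [  4.2044  49.7898 143.8983 195.2231  63.1318 -85.3475]
40 -1 45 [0.5518 0.0036 0.1875] [   1.4911   21.8851  131.2721  208.3467   24.8379 -106.2527]
40 -1 90 [ 0.6584 -0.0222  0.2329] [  -2.6499   20.3549  115.0504  239.9246    9.6804 -142.4779]
40 -1 105 [ 0.6975 -0.0316  0.2277] [  -3.6608   23.2227  110.4459  247.0287    8.2568 -150.3869]
pre [0.4154 0.0366 0.0637] None
```

```bash
python3 - <<'E'
from rig import arm
from h import *
from scipy.optimize import least_squares
D=[]
for r in (.4,.5,.6,.7,.8):
  for z in (.1,.2,.35,.5):
    for t in (90,75,60):
      t=np.radians(t); d=np.array([np.cos(t),0,-np.sin(t)]); y=np.array([0,1.,0])
      q=arm.solve_ik(np.array([r,0,z]),np.column_stack([np.cross(y,d),y,d]))
      if q is not None and abs(q[3])<1: D.append((np.radians(q),r,z))
print(len(D))
def f(p):
  h,a,L1,L2,e,Lt=p; o=[]
  for q,r,z in D:
    A=q[1];B=A+q[2];C=B+q[4]
    o+= [a+L1*np.sin(A)+L2*np.sin(B)+e*np.cos(B)+Lt*np.sin(C)-r, h+L1*np.cos(A)+L2*np.cos(B)-e*np.sin(B)+Lt*np.cos(C)-z]
  return o
s=least_squares(f,[.3,0,.4,.4,0,.2]);print(s.x,abs(s.fun).max())
h,a,L1,L2,e,Lt=s.x
for j2,j3 in ((90,150),(70,150.4),(49.8,143.9),(32,139),(21.9,131)):
  A,B=np.radians(j2),np.radians(j2+j3)
  print(j2,"elbow",a+L1*np.sin(A),h+L1*np.cos(A),"wrist",a+L1*np.sin(A)+L2*np.sin(B),h+L1*np.cos(A)+L2*np.cos(B))
# J4~0 options at lip: tilts
for t in (50,55,60,65,70):
  t=np.radians(t)
  for s_ in (1,):
    p=H*[1,1,0]-.17*X+.06*Z; print(np.degrees(t),arm.solve_ik(p,R(t,s_)))
E
```

```text
19
[-0.2328  0.0044  0.5941  0.3843  0.1171 -0.1384] 0.0006611680942766596
90 elbow 0.5984156892600565 -0.23279479005309847 wrist 0.2656383066296167 -0.42492390149500225
70 elbow 0.5625898255826248 -0.029616220707178065 wrist 0.31354442418447726 -0.32224357741918674
49.8 elbow 0.45809768193690026 0.15064218617261077 wrist 0.3670906768186302 -0.22268355212201152
32 elbow 0.3191621621389042 0.270991908701444 wrist 0.3792733916730424 -0.10853545781870005
21.9 elbow 0.22593632573509762 0.31839041448310595 wrist 0.4009832022324171 -0.02368117580517537
50.0 [  1.8319  38.6856 136.9223 197.0092  35.7821  88.0027]
55.0 [  0.6231  34.2445 132.7807 201.4935  22.6207  81.754 ]
59.99999999999999 [ -0.4775  31.2347 128.5984 215.6061  11.2433  66.3317]
65.0 None
70.0 [ -2.3612  28.5004 120.1861 -18.2812  12.2692 -61.5327]
```

```bash
python3 - <<'E'
from rig import arm
from h import *
from scipy.optimize import least_squares
D=[]
for r in np.arange(.35,.9,.05):
  for z in (.05,.1,.2,.3,.4,.5,.6):
    for t in (100,90,75,60,40,30,0):
      t=np.radians(t); d=np.array([np.cos(t),0,-np.sin(t)]); y=np.array([0,1.,0])
      q=arm.solve_ik(np.array([r,0,z]),np.column_stack([np.cross(y,d),y,d]))
      if q is None: continue
      if abs(q[3])<.5: sg=1
      elif abs(q[3]-180)<.5: sg=-1
      else: continue
      D.append((np.radians(q),sg,r,z,t))
print(len(D),sum(d[1]<0 for d in D))
print(max(abs((q[1]+q[2]+s*q[4])-(np.pi/2+t)) for q,s,r,z,t in D))
def f(p):
  h,a,L1,L2,e=p[:5];Lt=p[5];g=p[6]; o=[]
  for q,s,r,z,t in D:
    A=q[1];B=A+q[2];C=B+s*q[4]
    o+= [a+L1*np.sin(A)+L2*np.sin(B)+e*np.cos(B)+Lt*np.sin(C)+s*g*np.cos(C)-r, h+L1*np.cos(A)+L2*np.cos(B)-e*np.sin(B)+Lt*np.cos(C)-s*g*np.sin(C)-z]
  return o
for x0 in ([.3,0,.4,.4,0,.3,0],):
  s=least_squares(f,x0);print(s.x,abs(np.array(s.fun)).max())
h,a,L1,L2,e=s.x[:5]
for j2,j3 in ((90,150),(70,150.4),(49.8,143.9),(38.7,136.9),(34,132.8),(32,139),(21.9,131)):
  A,B=np.radians(j2),np.radians(j2+j3)
  print(j2,"elbow",a+L1*np.sin(A),h+L1*np.cos(A),"wrist",a+L1*np.sin(A)+L2*np.sin(B)+e*np.cos(B),h+L1*np.cos(A)+L2*np.cos(B)-e*np.sin(B))
E
```

```text
70 0
8.881784197001252e-16
[ 1.6536 -0.4473  0.594   0.3843  0.1171  1.7479 -0.4517] 0.001228707544959129
90 elbow 0.14670260601946328 1.6536476895775918 wrist -0.24467239877962826 1.5629230480011258
70 elbow 0.11088232268080023 1.8567946112497067 wrist -0.22738169399299335 1.6400394267802718
49.8 elbow 0.0064064550295763745 2.0370249405656065 wrist -0.19839671673703094 1.691393611249231
38.7 elbow -0.07588896417039293 2.1171935886246365 wrist -0.16317809346128537 1.7250380545844997
34 elbow -0.11511999846343429 2.1460643910544825 wrist -0.1413873510919078 1.7451711619316168
32 elbow -0.13250742377535268 2.157355917078197 wrist -0.1880649321717225 1.7594630694025262
21.9 elbow -0.22571873905682696 2.2047470399333293 wrist -0.1549110955061372 1.8092832203676632
```

```bash
cat > fk.py <<'E'
import numpy as np
from scipy.spatial.transform import Rotation as Ro
def fk(q,p,parts=False):
    a,b,h,L1,e,L2,b2,g,Lt,g2=p
    q=np.radians(q)
    R1=Ro.from_euler('z',q[0]).as_matrix();R2=R1@Ro.from_euler('y',q[1]).as_matrix();R3=R2@Ro.from_euler('y',q[2]).as_matrix()
    R4=R3@Ro.from_euler('z',q[3]).as_matrix();R5=R4@Ro.from_euler('y',q[4]).as_matrix()
    S=R1@[a,b,h];E=S+R2@[0,0,L1];W=E+R3@[e,0,L2];W2=W+R4@[g2,b2,0];T=W2+R5@[g,0,Lt]
    return (T,R5,S,E,W,W2) if parts else (T,R5)
E
python3 - <<'E'
from rig import arm
from h import *
from fk import fk
from scipy.optimize import least_squares
rng=np.random.default_rng(0);D=[]
from scipy.spatial.transform import Rotation as Ro
while len(D)<80:
  P=np.array([rng.uniform(.3,.75),rng.uniform(-.4,.4),rng.uniform(.05,.5)])
  M=Ro.from_euler('xyz',[180+rng.uniform(-70,70),rng.uniform(-70,70),rng.uniform(-60,60)],degrees=True).as_matrix()
  q=arm.solve_ik(P,M)
  if q is not None: D.append((np.array(q),P,M))
f=lambda p: np.concatenate([fk(q,p)[0]-P for q,P,M in D])
s=least_squares(f,[0,0,.3,.4,0,.4,0,0,.3,0]);print(s.x,abs(s.fun).max())
print(max(np.linalg.norm(fk(q,s.x)[1][:,2]-M[:,2]) for q,P,M in D))
np.save("fk.npy",s.x)
for th in (30,40,50,60):
  t=np.radians(th)
  for a in (-12,-3,45,95):
    p=tcp_from_corner(*arc(np.radians(a)),t);q=arm.solve_ik(p,R(t,1))
    if q is None: print(th,a,None);continue
    T,_,S,E,W,W2=fk(q,s.x,1);print(th,a,"E",E,"W",W,"T",T)
E
```

```text
[ 0.      0.0596  0.2566  0.5968  0.1179  0.3844  0.     -0.      0.3527
 -0.    ] 5.551115123125783e-16
1.393940716419562e-15
30 -12 E [0.564  0.1247 0.418 ] W [0.2162 0.0848 0.2202] T [0.5131 0.013  0.0439]
30 -3 E [0.5499 0.1258 0.4603] W [0.2132 0.0855 0.2444] T [0.51   0.0137 0.068 ]
30 45 E [0.3167 0.0784 0.7598] W [0.2571 0.0749 0.3622] T [0.554  0.0031 0.1859]
30 95 E [0.2638 0.05   0.7929] W [0.3769 0.0459 0.4071] T [ 0.6738 -0.0259  0.2308]
40 -12 E [0.4851 0.0935 0.5967] W [0.2483 0.077  0.2722] T [0.5109 0.0135 0.0455]
40 -3 E [0.4502 0.0929 0.6419] W [0.2452 0.0778 0.2963] T [0.5078 0.0143 0.0696]
40 45 E [0.2208 0.0654 0.8104] W [0.2892 0.0671 0.4142] T [0.5518 0.0036 0.1875]
40 95 E [0.2186 0.0482 0.813 ] W [0.409  0.0382 0.459 ] T [ 0.6716 -0.0254  0.2324]
50 -12 E [0.3903 0.07   0.7066] W [0.2886 0.0673 0.3176] T [0.509  0.014  0.0474]
50 -3 E [0.35   0.0699 0.7386] W [0.2855 0.068  0.3417] T [0.5059 0.0147 0.0716]
50 45 None
50 95 E [0.2007 0.0457 0.82  ] W [0.4493 0.0284 0.5045] T [ 0.6697 -0.0249  0.2343]
60 -12 E [0.3257 0.0559 0.7571] W [0.336  0.0558 0.3551] T [0.5074 0.0144 0.0497]
60 -3 E [0.2891 0.057  0.779 ] W [0.3329 0.0566 0.3793] T [0.5043 0.0151 0.0739]
60 45 E [0.1562 0.054  0.8332] W [0.3769 0.0459 0.4972] T [0.5483 0.0045 0.1917]
60 95 E [0.2058 0.0421 0.8184] W [0.4967 0.0169 0.542 ] T [ 0.6681 -0.0245  0.2366]
```

```bash
python3 - <<'E'
from rig import arm
from h import *
for th in (40,45,50,55):
  t=np.radians(th)
  for u in (-.195,-.205):
    for z in (.06,.1,.2,.3):
      p=tcp_from_corner(u,z,t); q=arm.solve_ik(p,R(t,1)); q2=arm.solve_ik(p,R(t,-1)); print(th,u,z,q,None if q2 is None else q2[5])
E
```

```text
40 -0.195 0.06 [  7.4787  64.2971 151.8243 196.0715  84.3841 102.3003] -77.69973047268601
40 -0.195 0.1 [  7.4787  51.3989 150.0855 197.0107  70.3462  98.0403] -81.95971709071428
40 -0.195 0.2 [  7.4787  20.2805 141.3784 210.0513  33.3781  78.1291] -101.87090699324185
40 -0.195 0.3 None None
40 -0.205 0.06 None None
40 -0.205 0.1 [  8.4736  53.9258 152.1216 197.3746  74.587   99.8561] -80.14390921076993
40 -0.205 0.2 [  8.4736  20.2527 142.5453 210.5348  34.5148  78.6884] -101.31158398093174
40 -0.205 0.3 None None
45 -0.195 0.06 [  5.7353  52.4676 147.2413 195.118   63.8535  97.1454] -82.85461626595426
45 -0.195 0.1 [  5.7353  40.887  145.2018 197.5905  50.7766  92.5983] -87.40170537842195
45 -0.195 0.2 [  5.7353  15.1297 136.7968 222.4489  20.2965  63.3082] -116.69178132792591
45 -0.195 0.3 [  5.7353  -1.6433 126.1908 -48.9278  18.0925 -28.5811] 151.41885234346066
45 -0.205 0.06 [  6.5835  54.4712 149.0624 195.3161  67.4622  98.578 ] -81.42195420363403
45 -0.205 0.1 [  6.5835  42.0528 146.7972 197.6976  53.3745  93.7924] -86.20762496156676
45 -0.205 0.2 [  6.5835  14.7793 137.8727 
[... 733 characters left out ...]
06 [  2.5993  37.2006 138.4341 198.1943  30.8291  87.6253] -92.37473417951915
55 -0.195 0.1 [  2.5993  28.39   136.1592 207.1025  20.5628  77.7834] -102.21657019474449
55 -0.195 0.2 [  2.5993   9.9614 128.0864 -49.2294  12.198  -28.0327] 151.967330878854
55 -0.195 0.3 [  2.5993  -2.1513 117.9168 -17.8036  31.5571 -61.31  ] 118.69003515591945
55 -0.205 0.06 [  3.2065  37.7033 139.8545 197.8932  32.6687  88.692 ] -91.30795312687624
55 -0.205 0.1 [  3.2065  28.4679 137.4604 206.4448  21.8639  79.1188] -100.88124025463787
55 -0.205 0.2 [  3.2065   9.3243 129.1022 -51.313   12.2669 -25.4373] 154.56267237808834
55 -0.205 0.3 [  3.2065  -3.0499 118.7329 -18.3413  31.8051 -60.3685] 119.6315068868593
```

```bash
python3 - <<'E'
from rig import arm
from h import *
t0=arm.current_t()
arm.grip(0.0)
print("w",arm.current_width(),arm.current_t())
arm.move_joints([40,0,110,222,25,64])
print(arm.current_t(),arm.current_ee_pos(),arm.current_force())
t=np.radians(45)
p=tcp_from_corner(-.205,.2,t); q=arm.solve_ik(p,R(t,1)); print(q)
arm.move_joints(q)
arm.move_l(tcp_from_corner(-.205,.058,t),R(t,1),feed=.15)
print(arm.current_t(),arm.current_ee_pos(),arm.current_joint_positions(),arm.current_force())
cv2.imwrite("pics/scene1.png",arm.snapshot("scene")[:,:,::-1])
cv2.imwrite("pics/wrist1.png",arm.snapshot("wrist")[:,:,::-1])
E
```

```text
w 0.0006223583421902179 1.4667
4.8333 [0.5307 0.3931 0.606 ] [-0.2082  0.1648 -0.3497]
[  6.5835  14.7793 137.8727 222.67    21.0977  63.8746]
8.05 [0.4584 0.0264 0.0472] [  6.5948  54.9757 149.1334 195.2435  68.0612  98.7615] [-0.2752  0.0863  0.4087]
```

View pics/scene1.png

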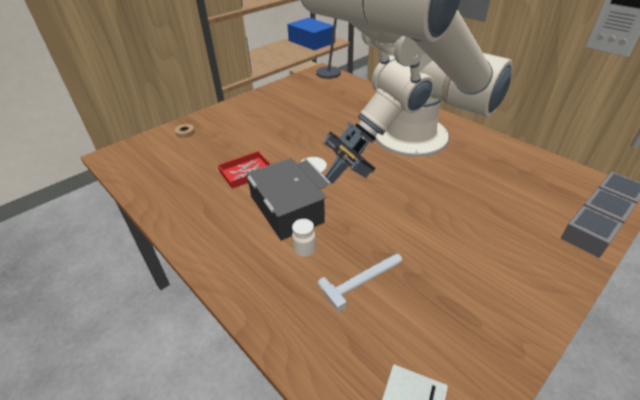

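View pics/wrist1.png

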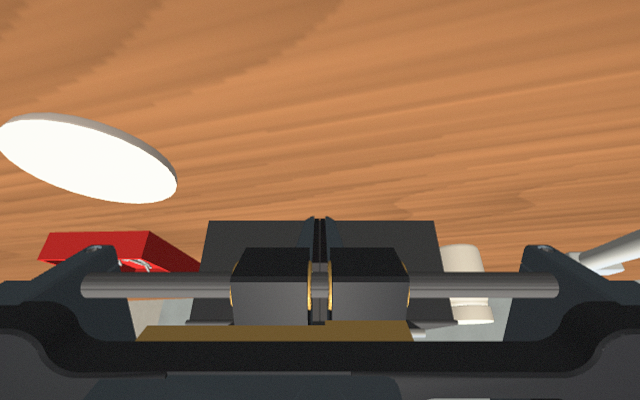

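The scene view shows the closed fingertips just in front of the lip at about (330,180). The wrist view shows the fingers centred on the cabinet front, about 205–440 px wide. Next I insert them and follow the arc while watching force.

```bash
python3 - <<'E'
from rig import arm
from h import *
print("cam",arm.get_calibration("wrist")["cam_to_world"][:3,3])
t=np.radians(45)
arm.move_l(tcp_from_corner(-.157,.058,t),R(t,1),feed=.08)
print(arm.current_force(),arm.current_ee_pos())
for z in (.066,.072,.078,.084,.092):
    arm.move_l(tcp_from_corner(-.157,z,t),R(t,1),feed=.05)
    print(z,arm.current_force(),arm.current_t())
    if np.linalg.norm(arm.current_force())>15: print("STOP");break
cv2.imwrite("pics/scene2.png",arm.snapshot("scene")[:,:,::-1])
cv2.imwrite("pics/top2.png",arm.snapshot("top")[:,:,::-1])
E
```

```text
cam [0.2847 0.068  0.1091]
[-0.8455  1.0869  0.4009] [0.5044 0.015  0.0469]
0.066 [ 0.3122  0.4296 -0.5389] 9.2083
0.072 [ 0.2318 -0.3481  0.5254] 9.475
0.078 [-2.269  -0.3503 -1.3582] 9.7417
0.084 [-1.6088  0.0066 -0.7754] 10.0083
0.092 [-1.5939  0.133  -0.4663] 10.3167
```

View pics/scene2.png

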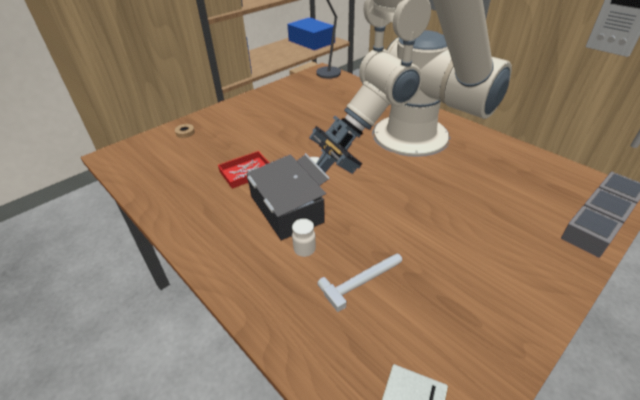

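The lip is on the fingers and the flap is starting to lift, with about 2 N of force. I'll continue along the arc.

```bash
python3 - <<'E'
from rig import arm
from h import *
th=lambda a: np.radians(np.interp(a,[0,20,60,110],[45,42,30,20]))
for a in (8,16,24,32,40,48,56,64,70,76,80):
    t=th(a); arm.move_l(tcp_from_corner(*arc(np.radians(a),.157),t),R(t,1),feed=.07)
    F=arm.current_force(); print(a,F,round(arm.current_t(),2))
    if np.linalg.norm(F)>12: print("STOP");break
    if a in(24,56): cv2.imwrite(f"pics/scene3_{a}.png",arm.snapshot("scene")[:,:,::-1])
cv2.imwrite("pics/scene3.png",arm.snapshot("scene")[:,:,::-1])
E
```

```text
8 [-1.2832  0.3825 -0.6052] 10.85
16 [-1.5337 -0.5491 -0.5621] 11.31
24 [-1.1989 -0.2511  0.2439] 11.77
32 [-0.7542 -0.4665 -0.5639] 12.28
40 [-0.3413 -0.1996 -0.8383] 12.74
48 [-0.3589  0.1088 -0.4354] 13.21
56 [-0.6832  0.8052 -0.1426] 13.68
64 [-0.5128 -0.3116  0.7943] 14.19
70 [-1.1989  0.3852  0.722 ] 14.58
76 [ 0.0838 -0.0259 -0.8236] 14.97
80 [ 0.025   0.3085 -0.6155] 15.28
```

View pics/scene3.png

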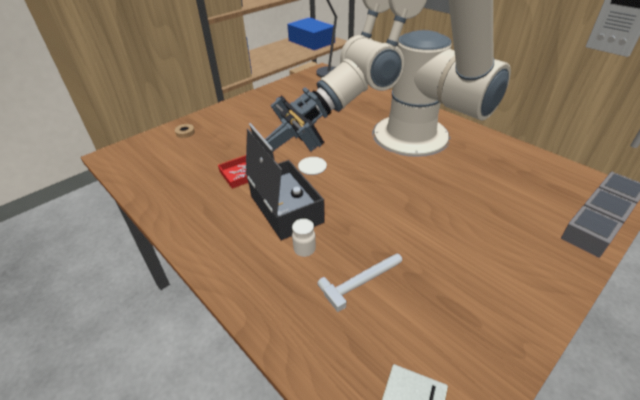

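The flap is nearly upright, with its top at about (250,130). The round button is visible inside at about (297,192). I'll push past upright gently.

```bash
python3 - <<'E'
from rig import arm
from h import *
th=lambda a: np.radians(np.interp(a,[0,20,60,110],[45,42,30,20]))
for a in (85,89,92,95,98,101):
    t=th(a); arm.move_l(tcp_from_corner(*arc(np.radians(a),.157),t),R(t,1),feed=.05)
    F=arm.current_force(); print(a,F,round(arm.current_t(),2))
arm.sleep(.3)
cv2.imwrite("pics/scene4.png",arm.snapshot("scene")[:,:,::-1])
t=th(101);d=R(t,1)[:,2]
arm.move_l(arm.current_ee_pos()-.12*X+.05*Z,feed=.2)
cv2.imwrite("pics/scene5.png",arm.snapshot("scene")[:,:,::-1])
cv2.imwrite("pics/top5.png",arm.snapshot("top")[:,:,::-1])
print(arm.current_t(),arm.current_joint_positions())
E
```

```text
85 [ 0.7563 -0.9117 -0.8552] 15.76
89 [ 0.5522 -0.2856  0.1417] 16.13
92 [ 0.1049 -0.5459 -1.0339] 16.45
95 [ 0.5992  0.5082 -0.0923] 16.77
98 [ 0.0194 -0.3178  0.262 ] 17.08
101 [-0.5922  0.5236 -1.0931] 17.4
18.65 [  3.3678  21.9466 135.4616 201.825   46.8631  81.1612]
```

View pics/scene5.png

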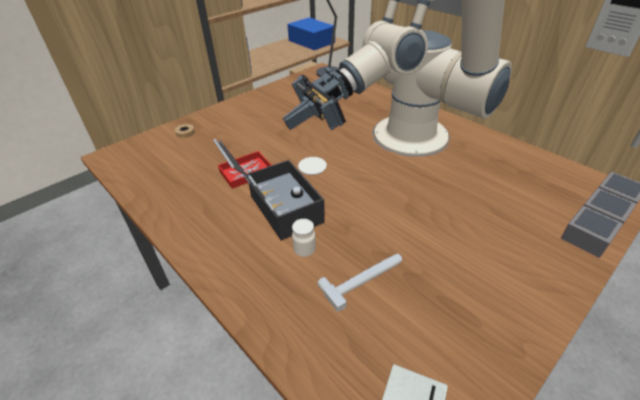

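View pics/top5.png

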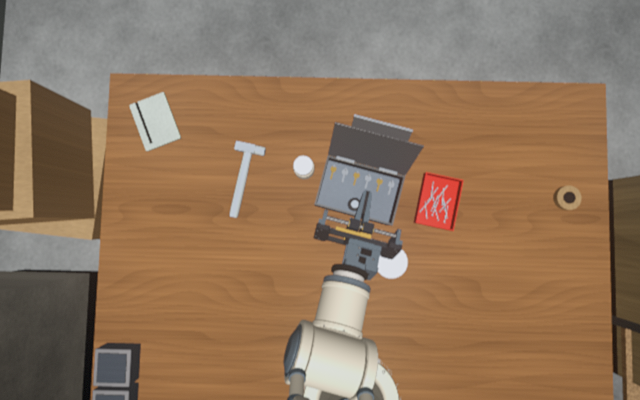

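The flap leans back on its stop, with keys along the back. The button is at about (354,203) in the top view and about (297,191) in the scene view. I'll zoom and triangulate.

```bash
python3 - <<'E'
import cv2,numpy as np
a=cv2.imread("pics/scene5.png")[170:215,270:325];b=cv2.imread("pics/top5.png")[180:225,327:382]
cv2.imwrite("pics/z5.png",np.hstack([cv2.resize(i,None,fx=7,fy=7,interpolation=cv2.INTER_NEAREST) for i in (a,b)]))
E
```

```text
(no output)
```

View pics/z5.png

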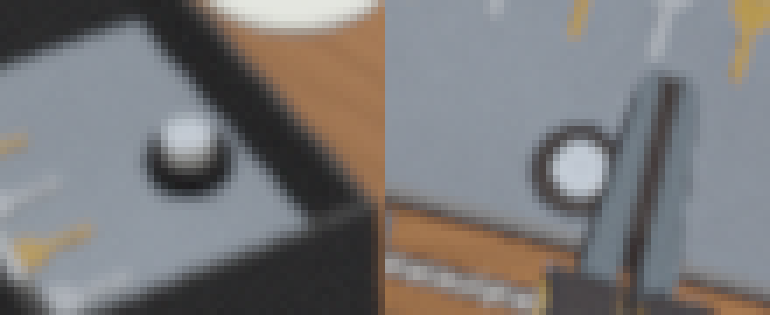

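```bash
python3 - <<'E'
from rig import arm
from h import *
cs,ct=arm.get_calibration("scene"),arm.get_calibration("top")
o1,d1=ray(cs,(296.2,188.5));o2,d2=ray(ct,(354.4,203.2))
s=np.linalg.lstsq(np.column_stack([d1,-d2]),o2-o1,rcond=None)[0]
p1,p2=o1+s[0]*d1,o2+s[1]*d2;print(p1,p2)
p=(p1+p2)/2;r=p-H;print("cab u,b from middle",r@X+.07,r@Y)
for z in(.05,.055,.06,.065): print(z,onz(ct,(354.4,203.2),z),onz(cs,(296.2,188.5),z))
# view pose for wrist cam: straight-down tool above button
T=arm.get_calibration("wrist")["cam_to_world"];Rt=arm.current_tool_rot()
print("cam in tool",Rt.T@(T[:3,3]-arm.current_ee_pos()),Rt.T@T[:3,:3])
for s_ in(1,-1):
  Rd=R(np.pi/2,s_)
  for z in (.06,.2): print(s_,z,arm.solve_ik(np.array([p[0],p[1],z]),Rd))
E
```

```text
[0.5646 0.0032 0.0637] [0.5649 0.003  0.0637]
cab u,b from middle -0.037271917558380746 0.0025507538312005387
0.05 [0.5656 0.0018 0.05  ] [ 0.5543 -0.0102  0.05  ]
0.055 [0.5654 0.0022 0.055 ] [ 0.5581 -0.0053  0.055 ]
0.06 [0.5651 0.0027 0.06  ] [ 0.5618 -0.0004  0.06  ]
0.065 [0.5648 0.0031 0.065 ] [0.5656 0.0045 0.065 ]
cam in tool [ 0.0829 -0.0004 -0.1699] [[ 0.0001 -0.9561 -0.2931]
 [ 1.     -0.0003  0.0012]
 [-0.0012 -0.2931  0.9561]]
1 0.06 [ -5.7429  34.6376  94.7282  -0.      50.6342 -82.1429]
1 0.2 [ -5.7429  24.2562  86.7846  -0.      68.9592 -82.1429]
-1 0.06 [-5.7429 34.6376 94.7282 -0.     50.6342 97.8571]
-1 0.2 [-5.7429 24.2562 86.7846 -0.     68.9592 97.8571]
```

```bash
python3 - <<'E'
from rig import arm
from h import *
p=np.array([.5648,.0031,.15]);Rd=R(np.pi/2,1)
arm.move_joints([3,0,112,200,25,80])
arm.move_joints([-5.7,0,100,0,65,-82])
print(arm.current_t(),arm.current_ee_pos())
arm.move_to(p,Rd)
print(arm.current_t(),arm.current_ee_pos(),arm.current_force())
cw=arm.get_calibration("wrist");cv2.imwrite("pics/wrist6.png",arm.snapshot("wrist")[:,:,::-1])
cv2.imwrite("pics/scene6.png",arm.snapshot("scene")[:,:,::-1])
print(proj(cw,[.5648,.0031,.0637]))
np.savez("cw6.npz",**cw)
E
```

```text
22.975 [0.4531 0.0149 0.3298]
23.8417 [0.5647 0.0032 0.1509] [-0.5668 -0.1342 -0.3817]
[319.3528 199.1608]
```

View pics/wrist6.png

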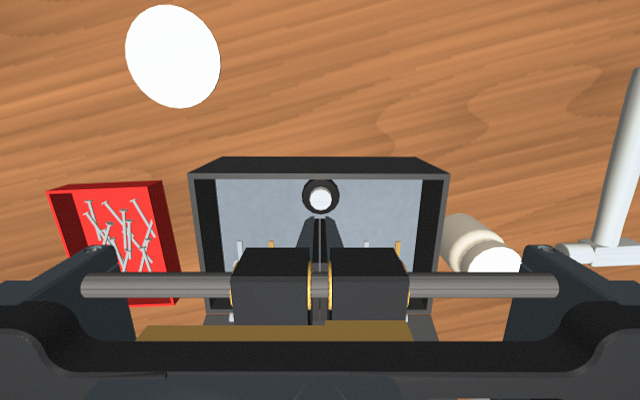

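View pics/scene6.png

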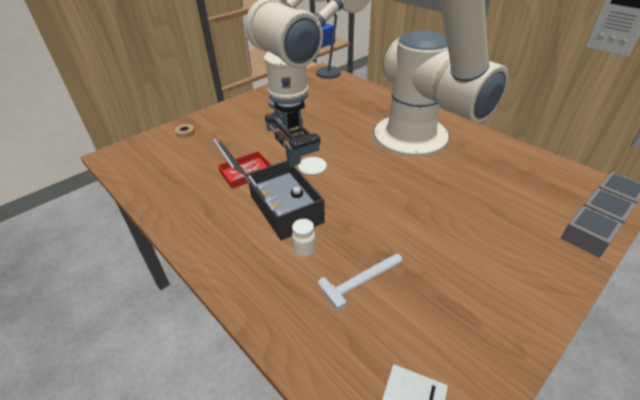

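The wrist view shows the button at (320,200), as projected, and the flap stays open. Now I'll press it in 1 mm steps with force checks.

```bash
python3 - <<'E'
from rig import arm
from h import *
p=np.array([.5648,.0031,.15]);Rd=R(np.pi/2,1)
p[2]=.069; arm.move_l(p,Rd,feed=.12)
arm.sleep(.1)
def fz(): return np.mean([arm.current_force()[2] for _ in range(1)])
f0=fz();print("f0",f0,arm.current_ee_pos()[2])
for z in np.arange(.066,.0485,-.001):
    p[2]=z; arm.move_l(p,Rd,feed=.02); arm.sleep(.05)
    F=arm.current_force(); print(round(z,4),arm.current_ee_pos()[2],F)
    if F[2]-f0>14: break
arm.sleep(.2); print("hold",arm.current_force(),arm.current_ee_pos()); 
cv2.imwrite("pics/scene7.png",arm.snapshot("scene")[:,:,::-1])
cv2.imwrite("pics/wrist7.png",arm.snapshot("wrist")[:,:,::-1])
print(arm.current_t())
E
python3 - <<'E'
import cv2,numpy as np
a=cv2.imread("pics/scene7.png")[150:215,250:330];b=cv2.imread("pics/wrist7.png")[150:280,240:400]
cv2.imwrite("pics/z7.png",np.hstack([cv2.resize(a,(400,325)),cv2.resize(b,(400,325))]))
E
```

```text
f0 0.11819541374315226 0.06988272750813174
0.066 0.06601927697317378 [-0.5075  0.4186  0.505 ]
0.065 0.06497814777640523 [ 0.8356 -0.2181 -0.4751]
0.064 0.0640438953115737 [ 0.922  -0.089   1.5993]
0.063 0.06303181154820633 [0.7468 0.5599 1.1337]
0.062 0.06203069804031555 [1.1915 0.2754 1.9456]
0.061 0.0610120053957752 [ 1.3255 -0.6581  1.845 ]
0.06 0.06002784567577821 [ 1.1033 -0.5919  2.7893]
0.059 0.059016314246642367 [ 1.5866 -0.2874  3.5615]
0.058 0.05818622711128046 [ 0.316  -0.1143  8.2038]
0.057 0.05789220117914516 [-4.1196  0.0596 22.274 ]
hold [-3.8631 -0.1071 23.1329] [0.565  0.0031 0.0579]
28.2167
```

View pics/z7.png

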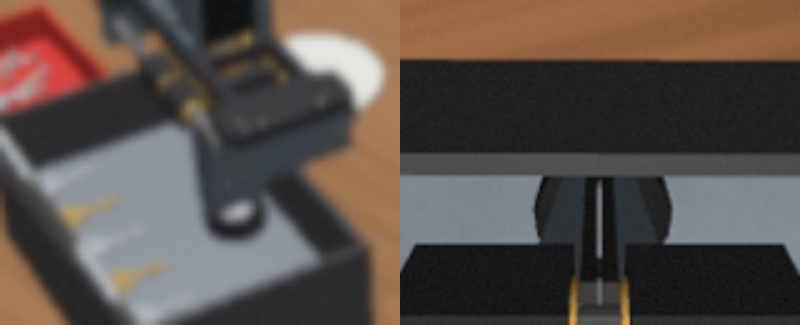

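Contact came at z≈0.0642. Spring force rose to about 4 N and the hard stop was at z≈0.058, which is about 6 mm of travel. Now I'll release and retreat.

```bash
python3 - <<'E'
from rig import arm
from h import *
p=np.array([.5648,.0031,.07]);Rd=R(np.pi/2,1)
arm.move_l(p,Rd,feed=.03); print(arm.current_force())
p[2]=.22; arm.move_l(p,Rd,feed=.2)
arm.move_joints([35,0,100,0,80,-60])
arm.sleep(.3)
print(arm.current_t(),arm.current_ee_pos(),arm.current_force())
a=arm.snapshot("scene")[:,:,::-1];b=arm.snapshot("top")[:,:,::-1]
cv2.imwrite("pics/scene8.png",a);cv2.imwrite("pics/top8.png",b)
cv2.imwrite("pics/z8.png",np.hstack([cv2.resize(a[120:260,210:370],(400,350)),cv2.resize(b[110:250,290:450],(400,350))]))
for n,c in (("scene",a),("top",b)):
    o=cv2.imread(f"pics/{n}5.png")
    s=np.s_[181:199,288:306] if n=="scene" else np.s_[195:212,346:358]
    print(n,np.abs(o[s].astype(int)-c[s]).mean())
E
```

```text
[-0.0651  0.4176  0.4401]
31.5083 [0.2595 0.2541 0.3177] [ 0.0567 -0.2522 -0.4876]
scene 1.124485596707819
top 1.7565359477124183
```

View pics/z8.png

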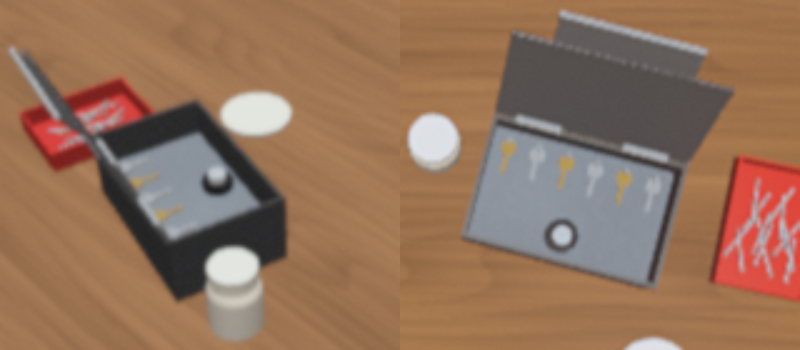

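View pics/top8.png

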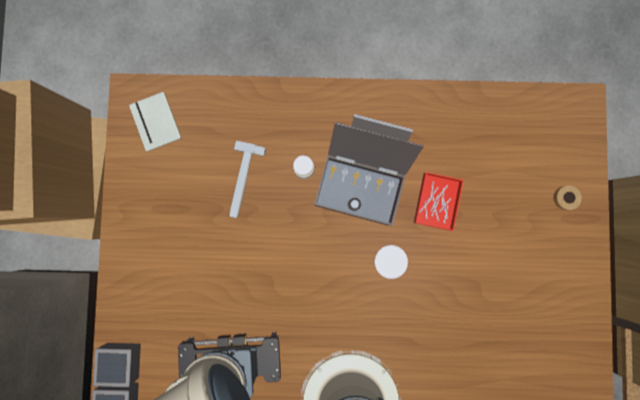

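The flap is leaning back and the button at (354,204) is out again. The jar (303,166), hammer, tray (438,201) and coaster (391,262) haven't moved, and the arm is clear.

```bash
python3 -c "
from rig import arm
arm.sign_off()"
```

```text
the job is handed in; nothing more can be done
```

The flap is open and stays open by itself, and the release button has been pressed fully in and is back out. The job was handed in at about 31.5 s of the 53 s allowed.

- **Flap:** I lifted it with closed fingertips under the lip and followed its arc past upright. Readings during the push stayed around 3 N or less, and it came to rest on its stop.
- **Button:** The fingertips touched it at z ≈ 0.064 m. The spring force rose to about 4 N, and it hit a hard stop at 0.058 m, so about 6 mm of travel. Peak force was about 23 N.
- **Last checks:** The final pictures show the flap still leaning back and the button looking the same as before the press. The jar, hammer, tray and coaster are where they were, and the arm is clear with no contact force. None of these checks failed or disagreed.

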